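# Press the raised bottle stopper home

## Task

One of the four alike amber reagent bottles has been left with its stopper standing up out of the neck. Gently press that stopper straight down with your fingertips until it is fully home, without pulling it up, or lifting or shifting its bottle, then draw back clear. Leave the other bottles and the small loose things among and behind them untouched.

Things in the scene. Friction and masses are not known exactly. Their poses are not given: they have to be found in the camera images.
- bottle_a: One of four alike loose amber-glass reagent bottles with a blank paper label: 72 mm across up to 95 mm height, a shoulder, a 28 mm neck, and a mouth collar 37 mm across whose top is 150 mm above the underside; 0.4 to 0.8 kg with stopper. Origin: centre of the underside; z up.
- bottle_b: One of four alike loose amber-glass reagent bottles with a blank paper label: 72 mm across up to 95 mm height, a shoulder, a 28 mm neck, and a mouth collar 37 mm across whose top is 150 mm above the underside; 0.4 to 0.8 kg with stopper. Origin: centre of the underside; z up.
- bottle_c: One of four alike loose amber-glass reagent bottles with a blank paper label: 72 mm across up to 95 mm height, a shoulder, a 28 mm neck, and a mouth collar 37 mm across whose top is 150 mm above the underside; 0.4 to 0.8 kg with stopper. Origin: centre of the underside; z up.
- bottle_d: One of four alike loose amber-glass reagent bottles with a blank paper label: 72 mm across up to 95 mm height, a shoulder, a 28 mm neck, and a mouth collar 37 mm across whose top is 150 mm above the underside; 0.4 to 0.8 kg with stopper. Origin: centre of the underside; z up.
- stopper_a (a joint): How far the stopper of bottle_a stands proud of its seat, in m: 0 = fully home, its head resting on the collar; a raised stopper shows 14 to 20 mm of its white shank below the head. It slides along the bottle's axis against about 3.5 N of steady friction, has no spring, stays where it is left, and stops hard at 0.
- stopper_a_top (a point): Centre of the flat top of bottle_a's stopper: a grey disc head 36 mm across and 14 mm thick on a 23 mm white shank. The top is 164 mm above the bottle's underside when home, plus the amount it stands proud.
- stopper_b (a joint): How far the stopper of bottle_b stands proud of its seat, in m: 0 = fully home, its head resting on the collar; a raised stopper shows 14 to 20 mm of its white shank below the head. It slides along the bottle's axis against about 3.5 N of steady friction, has no spring, stays where it is left, and stops hard at 0.
- stopper_b_top (a point): Centre of the flat top of bottle_b's stopper: a grey disc head 36 mm across and 14 mm thick on a 23 mm white shank. The top is 164 mm above the bottle's underside when home, plus the amount it stands proud.
- stopper_c (a joint): How far the stopper of bottle_c stands proud of its seat, in m: 0 = fully home, its head resting on the collar; a raised stopper shows 14 to 20 mm of its white shank below the head. It slides along the bottle's axis against about 3.5 N of steady friction, has no spring, stays where it is left, and stops hard at 0.
- stopper_c_top (a point): Centre of the flat top of bottle_c's stopper: a grey disc head 36 mm across and 14 mm thick on a 23 mm white shank. The top is 164 mm above the bottle's underside when home, plus the amount it stands proud.
- stopper_d (a joint): How far the stopper of bottle_d stands proud of its seat, in m: 0 = fully home, its head resting on the collar; a raised stopper shows 14 to 20 mm of its white shank below the head. It slides along the bottle's axis against about 3.5 N of steady friction, has no spring, stays where it is left, and stops hard at 0.
- stopper_d_top (a point): Centre of the flat top of bottle_d's stopper: a grey disc head 36 mm across and 14 mm thick on a 23 mm white shank. The top is 164 mm above the bottle's underside when home, plus the amount it stands proud.
- vial: Loose small glass vial with a white cap, 28 mm across, 55 mm tall, between the bottles. Origin: centre of the underside.
- weighing_bottle: Loose low glass weighing bottle with a knobbed lid, 40 mm across, 56 mm tall, between the bottles. Origin: centre of the underside.
- beaker: Loose small glass beaker, 38 mm across, 50 mm tall, between the bottles. Origin: centre of the underside.
- brass_weight: Loose brass balance weight with a knob, 32 mm across, 47 mm tall, beyond the bottles. Origin: centre of the underside.
- mortar: Loose white porcelain mortar bowl, 90 mm across, 45 mm tall, beyond the bottles. Origin: centre of the underside.
- spatula: Loose steel spatula lying flat, about 165 mm long and 5 mm thick, beyond the bottles. Origin: under the middle of its shaft; x along it towards the blade.
There are look-alikes about, which are no part of the job. What is shaped like the bottle_d but black, purple or yellow is not meant.

How it is judged:
On the way:
1. the fingers press the raised stopper down until it is home (under 2 mm proud) (contact force between the fingers and bottle_a above 1 N and value of joint stopper_a below 0.002 m), for 0.04 s.
At the end, for the whole second after the job is handed in: All four stoppers are home (each under 2 mm proud); the pressed bottle stands upright and at rest within 15 mm of where it was; the other bottles are within 8 mm and the small things within 10 mm of where they were (value of joint each of stopper_a, stopper_b, stopper_c, stopper_d below 0.002 m and angle between each of bottle_a, bottle_b, bottle_c, bottle_d's own z axis and vertical below 0.05 rad and distance of bottle_a from where it was at the start of the episode below 0.015 m and linear speed of bottle_a below 0.01 m/s and distance of each of bottle_b, bottle_c, bottle_d from where it was at the start of the episode below 0.008 m and distance of each of vial, weighing_bottle, beaker, brass_weight, mortar, spatula from where it was at the start of the episode below 0.01 m); the robot touches nothing.
It fails at once if the raised stopper is pushed harder than 60 N (contact force between the fingers and bottle_a above 60 N).
It fails at once if the raised stopper is pulled up (more than 23 mm proud) (value of joint stopper_a above 0.023 m).
It fails at once if its bottle is lifted more than 8 mm, tilted more than 0.15 rad or shifted more than 15 mm (height (world z) of bottle_a above 0.008 m or angle between bottle_a's own z axis and vertical above 0.15 rad or distance of bottle_a from where it was at the start of the episode above 0.015 m).
It fails at once if a bottle whose stopper is home is touched with more than 1.5 N, moved more than 8 mm, or its stopper raised more than 2 mm (contact force between any of the arm, the fingers and bottle_b above 1.5 N or distance of any of bottle_b, bottle_c, bottle_d from where it was at the start of the episode above 0.008 m or value of joint any of stopper_b, stopper_c, stopper_d above 0.002 m or contact force between any of the arm, the fingers and bottle_c above 1.5 N or contact force between any of the arm, the fingers and bottle_d above 1.5 N).
It fails at once if the vial, weighing bottle, beaker, brass weight, mortar or spatula is touched with more than 1.5 N or moved more than 10 mm (contact force between any of the arm, the fingers and vial above 1.5 N or distance of any of vial, weighing_bottle, beaker, brass_weight, mortar, spatula from where it was at the start of the episode above 0.01 m or contact force between any of the arm, the fingers and weighing_bottle above 1.5 N or contact force between any of the arm, the fingers and beaker above 1.5 N or contact force between any of the arm, the fingers and brass_weight above 1.5 N or contact force between any of the arm, the fingers and mortar above 1.5 N or contact force between any of the arm, the fingers and spatula above 1.5 N).
It also fails if it takes over 32 s, if anything falls off the work surface, if the arm or the gripper's body presses on something with over 40 N, if the wrist force passes 120 N, or if a joint passes its speed limit or range.

## Robot

A 6-joint arm with a two-finger parallel gripper is mounted at the origin on the work surface. World frame = base frame: x ahead of the robot, y to its left, z up, the work surface at z = 0. Lengths are in m, angles in rad, forces in N, time in s.
With the tool pointing down it reaches from about 0.25 to 0.775 m from the base axis. Payload 8.9 kg.
Tool frame: the origin (TCP) lies on the centre line of the jaws, within the pads' length; the fingertips stand 11 mm ahead of it and the grasp point (between the pads) lies 8 mm behind it; z points along the fingers, y is the line along which they close (so a half turn about z gives the same grasp; the last joint's range is limited). The gripper opens to 85 mm and grips with 20 to 120 N. Pads are 22 mm wide; open, the fingers measure 114 mm over their backs; the gripper's body (76 mm by 85 mm) begins 54 mm behind the grasp point. The pads swing forward as they close: fully open they stand 13 mm farther back than shut.
Start: joints at [-1.468, 0.291, -0.153, 1.127, 0, 1.431], TCP at [0.126, -0.51, 0.242] pointing down, gripper open.
Joint ranges: [-2.52, 2.52], [-0.91, 1.74], [-1.3, 1.37], [-1.96, 2.02], [-1.52, 1.47], [-3.14, 3.14]. Speed limits (rad/s): [2.22, 2.22, 2.79, 3.14, 3.14, 3.14].

## Interface

Orientations are given as a 3x3 rotation matrix whose columns are the frame's x, y, z axes.
In Python, from workcell import manip gives the robot as it stands. The module is installed in compiled form; this text tells all that it offers.
- The arm moves only by the shell command python3 -m pendant 'ROWS' [FORCE]. ROWS is JSON, a list that holds one entry, the list of rows, each a list of 7 numbers: the shift along the tool's x, y, z in m, then the turn, a rotation vector about the tool's x, y, z in degrees, then the opening, from -1 (shut) to 1 (fully open). A call has 1 to 10 rows; each row is the pose to reach, as a shift and turn from the pose commanded when the call began, along the tool's axes at that moment; what a row does not reach only later rows make up. A row lasts 1/12 s, in which the tool goes at most 41.7 mm and 7.16 degrees, less where a joint would pass 70% of its speed; a pose out of reach is approached as far as the arm can. A call with a gripper value outside its range is refused whole. The fingers move at their own pace and stop on an object; FORCE is the grip in N (left out, the last holds). Time passes only in rows, so rows that repeat a pose let the fingers close. It gives the time, the measured TCP pose, the force, the opening and the grip force at its end, in the units of the state.
- manip.get_state(): the state, without advancing time (a new reading comes with each control period).
- manip.camera(name): name is "scene" or "top"; returns the picture (384x512x3 uint8, red, green, blue); there is no depth.
- manip.get_calibration(name): a dict with "fovy" (degrees; the focal length in pixels is half the picture's height over the tangent of half this angle, whatever the lens; pixels are square), "cx", "cy" (the principal point, pixels), "position" and "rotation" of the camera in the world. Camera axes: x right, y down, z forward; pixel columns grow to the right and rows downward; lengths in m; the calibration is good to about 2 mm. A picture is of the moment at which its call begins. get_calibration takes no time and is no camera call.
- manip.job_done(): hands the job in; it is judged then, once.
Trained networks look in the newest picture that a camera, given by its name, has taken for a name from the list of things; names that differ only in an ending like _2 or _b are one class to them, and where a whole thing is asked for, a point or a joint stands for the part that bears it (a point fixed in the world has none). Each returns a list of dicts, best first, with "confidence" (0 to 1); they miss things now and then, are a little off and sometimes report something else, mostly with a low value. They report only what shows in the picture. A call takes as long as a camera call. They do not tell look-alikes from the thing itself.
- manip.look_for(target, camera): "centre" ([row, column] in pixels, amid what is visible of it).
- manip.landmark_of(target, camera): "centre" ([row, column] in pixels: a listed point, or the origin of a listed thing).
The state is a dict: "t": time; "joints": joint angles; "qvel": joint speeds; "tau": joint torques, N m; "tool_pos": TCP position; "tool_rot": TCP orientation; "ft_force": force on the tool from outside, world axes, zero at the start; "torque": the same for the moment, N m; "grip_width": finger opening in m; "grip_force": force on a finger pad.
Only numpy, scipy, OpenCV 4.12 (cv2) and the standard library are available. Lean on these libraries where they do the work, as an engineer would, in place of code of your own. Each camera call takes 0.05 s, during which the arm holds its last target. There are 200 camera calls.

## Working session

There is one attempt and no reset: what is moved stays moved. The work goes in short steps, Python scripts to look and compute and a shell command to move; the robot and the scene stay as the last step left them, time stands still between calls to the robot, and variables do not carry over. Pictures are saved under pics/ and viewed, at most 10 in all, crops included, and the job is handed in when it is done.

```bash
mkdir -p pics; python3 - <<'E'
from workcell import manip
import cv2,numpy as np
for c in("scene","top"):
    im=manip.camera(c); cv2.imwrite(f"pics/{c}0.png",cv2.cvtColor(im,cv2.COLOR_RGB2BGR))
    k=manip.get_calibration(c); print(c,k)
    for t in("bottle_a","stopper_a_top"):
        print(t,[(np.round(d["centre"]).tolist(),round(d["confidence"],2)) for d in manip.landmark_of(t,c)])
s=manip.get_state();print(s["t"],s["tool_pos"],s["tool_rot"],s["grip_width"])
E
```

```text
scene {'fovy': 48.98181339410596, 'cx': 261.57953409152725, 'cy': 193.82637163638623, 'position': array([ 1.20157086, -0.56735387,  0.76207507]), 'rotation': array([[ 0.72636133,  0.39155878, -0.5648725 ],
       [ 0.68717116, -0.43041723,  0.58526644],
       [-0.01396465, -0.813279  , -0.58170633]])}
bottle_a [([228.0, 271.0], 0.91), ([250.0, 187.0], 0.8), ([178.0, 265.0], 0.8), ([169.0, 326.0], 0.76), ([313.0, 140.0], 0.75), ([187.0, 305.0], 0.74), ([199.0, 338.0], 0.6), ([322.0, 251.0], 0.51)]
stopper_a_top [([193.0, 171.0], 0.6)]
top {'fovy': 45.946991175233585, 'cx': 257.4323163457879, 'cy': 188.3083510698879, 'position': array([0.53542097, 0.06467338, 1.17564122]), 'rotation': array([[-0.01407535, -0.99843325,  0.05415649],
       [-0.99989674,  0.01389777, -0.00365418],
       [ 0.0028958 , -0.05420233, -0.99852577]])}
bottle_a [([193.0, 236.0], 0.94), ([197.0, 401.0], 0.93), ([221.0, 112.0], 0.86), ([261.0, 174.0], 0.85), ([169.0, 150.0], 0.84), ([210.0, 161.0], 0.64), ([214.0, 144.0], 0.23)]
stopper_a_top [([242.0, 337.0], 0.64)]
0.3 [ 0.12570525 -0.50958652  0.24211094] [[ 9.70909788e-01  2.39445574e-01 -2.75476275e-05]
 [ 2.39445563e-01 -9.70909691e-01  4.41125012e-04]
 [ 7.88791734e-05 -4.34888749e-04 -9.99999902e-01]] 0.08510614289839913
```

View pics/scene0.png

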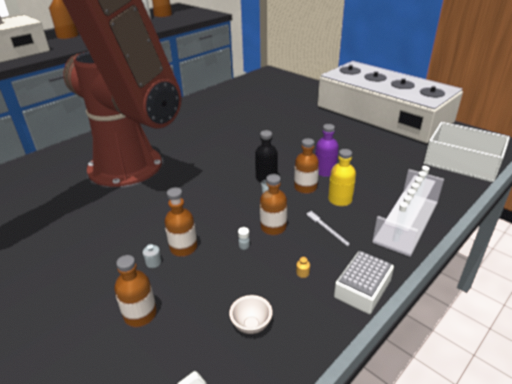

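View pics/top0.png

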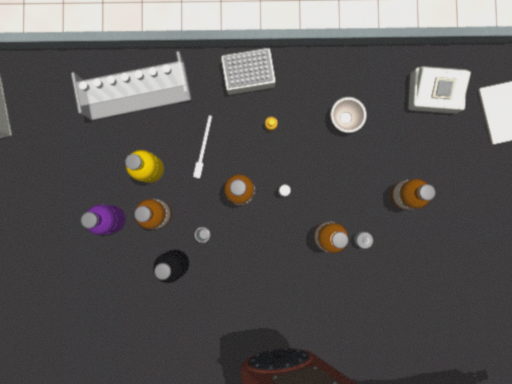

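The scene view shows amber bottles at columns 136, 180, 273 and 306. The one at column 180 (row 195) seems to have a raised stopper, so I'll zoom in and triangulate.

```bash
cat > h.py <<'E'
import numpy as np
from workcell import manip
def ray(c,rc):
    k=manip.get_calibration(c); f=192/np.tan(np.radians(k["fovy"]/2))
    d=k["rotation"]@np.array([(rc[1]-k["cx"])/f,(rc[0]-k["cy"])/f,1]); return k["position"],d/np.linalg.norm(d)
def tri(a,b):
    (p,d),(q,e)=ray("scene",a),ray("top",b)
    s=np.linalg.lstsq(np.stack([d,-e],1),q-p,rcond=None)[0]
    A,B=p+s[0]*d,q+s[1]*e; return (A+B)/2,np.linalg.norm(A-B)
def plane(c,rc,z):
    p,d=ray(c,rc); return p+d*(z-p[2])/d[2]
E
python3 - <<'E'
import cv2,numpy as np
from h import *
S=cv2.imread("pics/scene0.png");T=cv2.imread("pics/top0.png")
a=[cv2.resize(S[r-20:r+30,c-25:c+25],(200,200),interpolation=cv2.INTER_CUBIC) for r,c in((265,127),(197,175),(183,273),(147,307))]
b=[cv2.resize(T[r-25:r+25,c-25:c+25],(200,200),interpolation=cv2.INTER_CUBIC) for r,c in((192,427),(240,340),(187,238),(214,143))]
cv2.imwrite("pics/z.png",np.vstack([np.hstack(a),np.hstack(b)]))
for n,x,y in(("1",(261,126),(192,427)),("2",(193,174),(240,340)),("3",(180,273),(187,238)),("4",(144,307),(214,143))): print(n,*tri(x,y))
E
```

```text
1 [ 0.57733287 -0.3177052   0.16352528] 0.002080177579588072
2 [ 0.4738876  -0.11810241  0.17647172] 0.0016509583326086842
3 [0.5943406  0.10479717 0.15785044] 0.00045129827357261567
4 [0.53646577 0.31917594 0.15412129] 0.00014020047262886074
```

View pics/z.png

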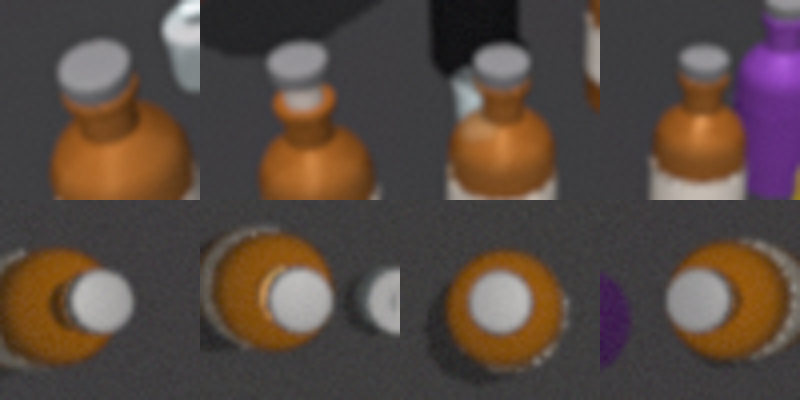

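Bottle 2 in the crops (scene column 174, row 191; top view row 240, column 340) shows a white shank under its head, so it is the raised one. The other three are home.

```bash
python3 - <<'E'
from h import *
print(tri((191,174.5),(239.7,340.4)))
P=plane("top",(239.7,340.4),0.18);print(P)
s=manip.get_state();print(s["tool_rot"].T@(P-s["tool_pos"]) if hasattr(s["tool_rot"],"T") else 0)
E
```

```text
(array([ 0.47528571, -0.11737888,  0.18269447]), np.float64(0.0028313091344641544))
[ 0.47422859 -0.11900557  0.18      ]
[ 0.4319027  -0.29573945  0.06227363]
```

```bash
python3 -m pendant '[[[0.03,-0.02,-0.01,0,0,0,-1],[0.06,-0.041,-0.01,0,0,0,-1],[0.09,-0.062,-0.01,0,0,0,-1],[0.12,-0.082,-0.01,0,0,0,-1],[0.15,-0.103,-0.01,0,0,0,-1],[0.18,-0.123,-0.01,0,0,0,-1],[0.21,-0.144,-0.01,0,0,0,-1],[0.24,-0.164,-0.01,0,0,0,-1],[0.27,-0.185,-0.01,0,0,0,-1],[0.30,-0.205,-0.01,0,0,0,-1]]]' 20
python3 -m pendant '[[[0.025,-0.017,0,0,0,0,-1],[0.05,-0.034,0,0,0,0,-1],[0.075,-0.051,0,0,0,0,-1],[0.10,-0.069,0,0,0,0,-1],[0.122,-0.084,0,0,0,0,-1],[0.132,-0.091,0,0,0,0,-1],[0.132,-0.091,0,0,0,0,-1],[0.132,-0.091,0,0,0,0,-1],[0.132,-0.091,0,0,0,0,-1]]]'
python3 - <<'E'
from h import *
import cv2
s=manip.get_state();print(s["tool_rot"].T@(np.array([.4745,-.1185,.18])-s["tool_pos"]))
S=manip.camera("scene");T=manip.camera("top")
a=[cv2.resize(i[r-60:r+60,c-60:c+60],(400,400),interpolation=cv2.INTER_CUBIC) for i,r,c in((S,190,175),(T,240,340))]
cv2.imwrite("pics/m.png",cv2.cvtColor(np.hstack(a),cv2.COLOR_RGB2BGR))
E
```

```text
t: 1.13
tool_pos: [0.3687, -0.2372, 0.2525]
tool_rot: [[0.971, 0.239, 0.0], [0.239, -0.971, -0.0], [0.0, 0.0, -1.0]]
ft_force: [-0.2, -1.2, 0.6]
grip_width: 0.0001
grip_force: 0.0
t: 1.88
tool_pos: [0.4736, -0.1196, 0.2522]
tool_rot: [[0.971, 0.239, -0.001], [0.239, -0.971, -0.0], [-0.001, 0.0, -1.0]]
ft_force: [0.6, 0.3, -0.0]
grip_width: -0.0
grip_force: 0.0
[ 0.0011393  -0.00083813  0.07220872]
```

View pics/m.png

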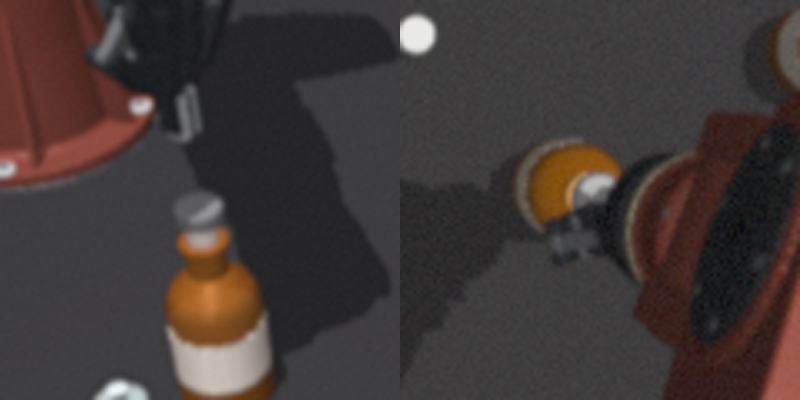

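The left crop shows the shut fingertips at about scene (171, 171), up-left of the raised head. In the top view they are partly hidden under the wrist. I'll check this against the predicted projections.

```bash
python3 - <<'E'
from h import *
def proj(c,P):
    k=manip.get_calibration(c); f=192/np.tan(np.radians(k["fovy"]/2)); v=k["rotation"].T@(np.array(P)-k["position"]); return np.round([v[1]/v[2]*f+k["cy"],v[0]/v[2]*f+k["cx"]],1)
s=manip.get_state();p=s["tool_pos"]; t=p+.011*s["tool_rot"][:,2]
for c in("scene","top"): print(c,"tip",proj(c,t),"top",proj(c,[.4745,-.1185,.181]))
E
```

```text
scene tip [170.4 169.2] top [191.6 173.4]
top tip [241.8 346.4] top [239.6 340.3]
```

```bash
python3 -m pendant '[[[0.001,-0.001,0.012,0,0,0,-1],[0.001,-0.001,0.024,0,0,0,-1],[0.001,-0.001,0.036,0,0,0,-1],[0.001,-0.001,0.046,0,0,0,-1],[0.001,-0.001,0.052,0,0,0,-1],[0.001,-0.001,0.052,0,0,0,-1],[0.001,-0.001,0.052,0,0,0,-1]]]'
python3 - <<'E'
from h import *
import cv2
S=manip.camera("scene")
cv2.imwrite("pics/n.png",cv2.cvtColor(cv2.resize(S[140:230,125:225],(800,600)[:1]+(600,),interpolation=cv2.INTER_CUBIC),cv2.COLOR_RGB2BGR))
E
```

```text
t: 2.57
tool_pos: [0.4748, -0.1181, 0.2005]
tool_rot: [[0.971, 0.239, -0.0], [0.239, -0.971, 0.0], [-0.0, -0.0, -1.0]]
ft_force: [0.2, 0.5, 0.7]
grip_width: 0.0002
grip_force: 0.0
```

View pics/n.png

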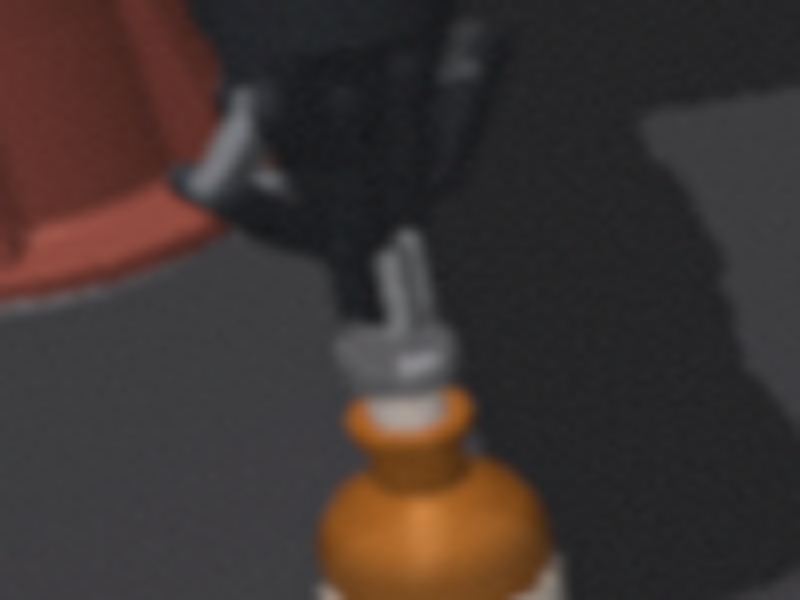

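The shut fingertips are just above the middle of the raised head (crop about (400, 325), scene about (189, 175)). Now I'll press slowly.

```bash
python3 -m pendant '[[[0,0,0.003,0,0,0,-1],[0,0,0.006,0,0,0,-1],[0,0,0.009,0,0,0,-1],[0,0,0.012,0,0,0,-1],[0,0,0.014,0,0,0,-1],[0,0,0.016,0,0,0,-1],[0,0,0.016,0,0,0,-1]]]'
python3 -m pendant '[[[0,0,0.002,0,0,0,-1],[0,0,0.004,0,0,0,-1],[0,0,0.006,0,0,0,-1],[0,0,0.006,0,0,0,-1]]]'
```

```text
t: 3.2
tool_pos: [0.475, -0.1176, 0.184]
tool_rot: [[0.971, 0.24, -0.0], [0.24, -0.971, 0.0], [-0.0, -0.0, -1.0]]
ft_force: [-0.6, -0.1, 0.7]
grip_width: 0.0001
grip_force: 0.0
t: 3.53
tool_pos: [0.4749, -0.1176, 0.1779]
tool_rot: [[0.971, 0.239, -0.0], [0.239, -0.971, 0.0], [-0.0, -0.0, -1.0]]
ft_force: [0.4, 0.6, 0.0]
grip_width: -0.0
grip_force: 0.0
```

```bash
python3 - <<'E'
from h import *
import cv2
S=manip.camera("scene")
cv2.imwrite("pics/o.png",cv2.cvtColor(cv2.resize(S[140:230,125:225],(800,600),interpolation=cv2.INTER_CUBIC),cv2.COLOR_RGB2BGR))
E
```

```text
(no output)
```

View pics/o.png

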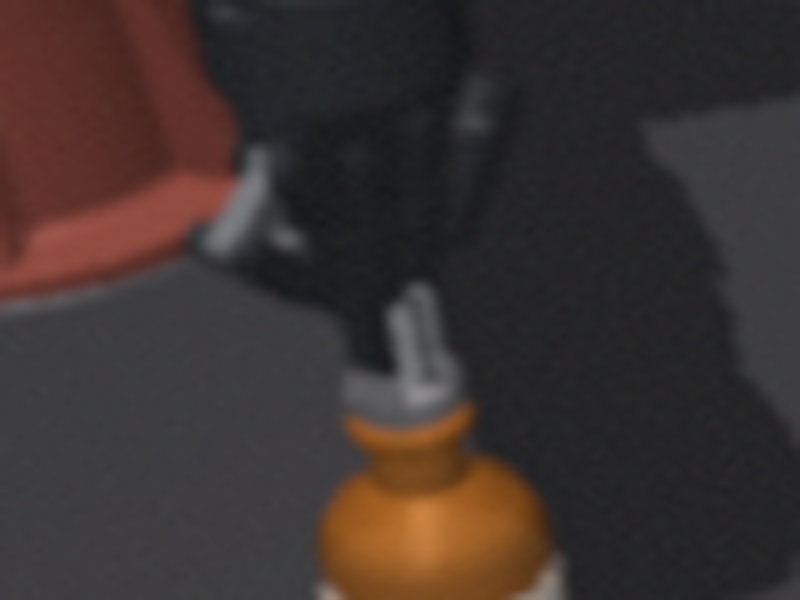

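The head has gone down with the fingers and almost no white is showing. I'll continue in 1 mm steps until the hard stop shows in the force.

```bash
python3 -m pendant '[[[0,0,0.001,0,0,0,-1],[0,0,0.002,0,0,0,-1]]]'; python3 -m pendant '[[[0,0,0.001,0,0,0,-1],[0,0,0.001,0,0,0,-1]]]'; python3 -m pendant '[[[0,0,0.0005,0,0,0,-1],[0,0,0.0005,0,0,0,-1]]]'
```

```text
t: 3.75
tool_pos: [0.4748, -0.1176, 0.1763]
tool_rot: [[0.971, 0.239, -0.0], [0.239, -0.971, 0.0], [-0.0, -0.0, -1.0]]
ft_force: [-2.2, 0.0, 3.7]
grip_width: -0.0004
grip_force: 1.7
t: 3.92
tool_pos: [0.4748, -0.1176, 0.1751]
tool_rot: [[0.971, 0.239, -0.0], [0.239, -0.971, 0.0], [-0.0, -0.0, -1.0]]
ft_force: [-0.2, -0.0, 0.0]
grip_width: -0.0
grip_force: 0.0
t: 4.08
tool_pos: [0.475, -0.1177, 0.175]
tool_rot: [[0.971, 0.24, 0.0], [0.24, -0.971, -0.0], [0.0, 0.0, -1.0]]
ft_force: [-1.9, 0.9, 5.4]
grip_width: 0.0001
grip_force: 2.9
```

```bash
python3 -m pendant '[[[0,0,0.0007,0,0,0,-1],[0,0,0.0007,0,0,0,-1]]]'; python3 -m pendant '[[[0,0,0.0005,0,0,0,-1],[0,0,0.0005,0,0,0,-1]]]'
```

```text
t: 4.25
tool_pos: [0.4754, -0.1178, 0.175]
tool_rot: [[0.971, 0.24, 0.001], [0.24, -0.971, -0.001], [0.001, 0.001, -1.0]]
ft_force: [-3.8, 0.9, 13.0]
grip_width: 0.0003
grip_force: 6.3
t: 4.42
tool_pos: [0.4756, -0.1179, 0.175]
tool_rot: [[0.971, 0.239, 0.002], [0.239, -0.971, -0.001], [0.002, 0.001, -1.0]]
ft_force: [-3.7, 1.6, 17.4]
grip_width: 0.0
grip_force: 8.7
```

It stopped hard at TCP z = 0.175 m (17 N), exactly the home height. Now I'll withdraw straight up, then back.

```bash
python3 -m pendant '[[[0,0,-0.003,0,0,0,-1],[0,0,-0.01,0,0,0,-1],[0,0,-0.025,0,0,0,-1],[0,0,-0.05,0,0,0,-1],[0,0,-0.08,0,0,0,-1],[0,0,-0.08,0,0,0,-1]]]'
python3 -m pendant '[[[-0.025,0.017,0,0,0,0,-1],[-0.05,0.034,0,0,0,0,-1],[-0.075,0.051,0,0,0,0,-1],[-0.1,0.069,0,0,0,0,-1],[-0.125,0.086,0,0,0,0,-1],[-0.15,0.103,0,0,0,0,-1],[-0.175,0.12,0,0,0,0,-1],[-0.19,0.13,0,0,0,0,-1],[-0.19,0.13,0,0,0,0,-1],[-0.19,0.13,0,0,0,0,-1]]]'
python3 - <<'E'
from h import *
import cv2
S=manip.camera("scene");T=manip.camera("top")
a=[cv2.resize(i[r-40:r+60,c-50:c+50],(400,400),interpolation=cv2.INTER_CUBIC) for i,r,c in((S,200,175),(T,240,340))]
cv2.imwrite("pics/p.png",cv2.cvtColor(np.hstack(a),cv2.COLOR_RGB2BGR))
E
```

```text
t: 4.92
tool_pos: [0.4772, -0.1185, 0.2586]
tool_rot: [[0.971, 0.239, 0.006], [0.24, -0.971, -0.003], [0.006, 0.004, -1.0]]
ft_force: [0.3, 0.4, 0.3]
grip_width: 0.0002
grip_force: 0.0
t: 5.75
tool_pos: [0.3212, -0.2899, 0.2535]
tool_rot: [[0.971, 0.237, 0.0], [0.237, -0.971, 0.0], [0.0, -0.0, -1.0]]
ft_force: [-0.7, 0.1, 0.2]
grip_width: -0.0
grip_force: 0.0
```

View pics/p.png

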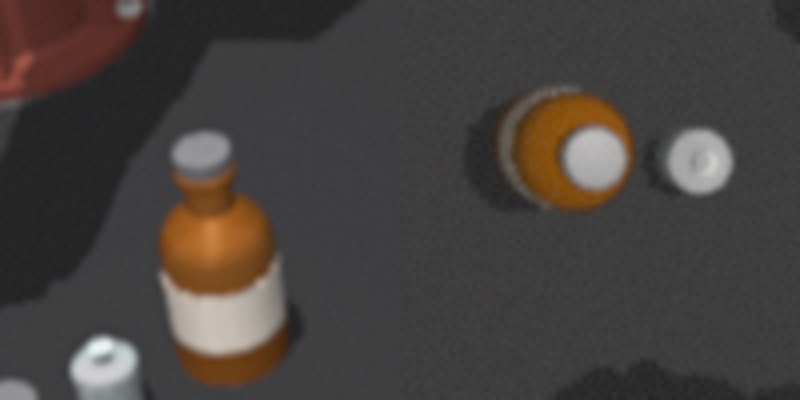

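The head now sits on the collar (crop (200, 155), scene about (199, 175)). The bottle is upright and in place, and the arm is clear.

```bash
python3 -c "
from workcell import manip
print(manip.job_done())"
```

```text
the job is handed in; nothing more can be done
None
```

The raised stopper is pressed fully home (hard stop at the home height, about 17 N last reading), its bottle looks upright and in place, the arm is clear, and the job is handed in; no verdict was returned.

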